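# Roll the two scrubber rollers onto the marked line

## Task

The two black guide rollers of the floor scrubber lie on the blue service mat, one on each side of the white line. With fingertips on top of it, roll the thick roller sideways, in several short strokes if need be, until it lies along the line with its axis over the line; only then roll the thin one onto the line in the same way, so that the two lie end to end for comparing. Their rubber covers are freshly glued, so do not pick them up or press hard on them, leave everything else where it is, and take your hand away at the end.

Things in the scene. Friction and masses are not known exactly. Their poses are not given: they have to be found in the camera images.
- thick_roller: The thicker of two black rubber rollers: a cylinder 44 mm in diameter, 100 mm long, about 240 g, with a 10 mm steel axle standing out 8 mm at each end. Origin: middle of its axis, 26 mm above the table; its top is 48 mm above the table. Own y = the roller's axis; x and z turn as it rolls, z starts upward. Starts within 0.05 rad of parallel to the line, 34 to 54 mm to one side of it.
- thin_roller: The thinner of two black rubber rollers: a cylinder 30 mm in diameter, 100 mm long, about 130 g, with a 10 mm steel axle standing out 8 mm at each end. Origin: middle of its axis, 19 mm above the table; its top is 34 mm above the table. Own y = the roller's axis; x and z turn as it rolls, z starts upward. Starts within 0.05 rad of parallel to the line, 34 to 54 mm to one side of it.
- line (a point): Centre of the flat white line on the mat, 4 mm above the table. The line is 16 mm wide, 360 mm long and runs along this point's y axis; x lies across it, z up. One roller lies on its +x side, the other on its -x side; one in the +y half, the other in the -y half, each about 105 mm along y from this point; which is where varies.
- mat: Flat blue service mat fixed to the table, 340 mm (x) by 400 mm (y), 4 mm thick, with the white line across its middle. Origin: centre of its underside; axes parallel to those of the line. Rollers roll on it without slipping: under a fingertip resting on top (about 3 N) and moving sideways, the axis travels half as far as the fingertip. They coast under 3 mm. Pushed from behind they jam.
- jar: Bystander on the mat: small white jar with a black lid, 28 mm in diameter, 38 mm tall, standing between the rollers' two halves of the mat. Origin: centre of its underside.
- bearing: Bystander on the mat: steel ring 26 mm in diameter, 9 mm high, lying flat between the rollers' two halves of the mat. Origin: centre of its underside.
- wrench: Bystander: steel wrench lying flat on the table to the left of the mat (+y), about 170 mm long along its own x axis.
- spray_bottle: Bystander: white spray bottle standing to the left of the mat (+y), 76 mm in diameter, 220 mm tall. Origin: centre of its underside.
- caster_wheel: Bystander: grey caster wheel lying flat to the right of the mat (-y), 70 mm in diameter, 28 mm high. Origin: centre of its underside.
- dust_brush: Bystander: brush lying to the right of the mat (-y), about 200 mm long along its own x axis.
Not all that is in view belongs to the job. Leave any brown or yellow look-alike of the thin_roller alone.

How it is judged:
By the outcome, as a careful person would: the job done as asked, in the order asked, and still so for the second after the job is handed in, with the robot touching nothing.
It also fails if it takes over 64 s, if anything falls off the work surface, if the arm or the gripper's body presses on something with over 40 N, if the wrist force passes 120 N, or if a joint passes its speed limit or range.

## Robot

A 7-joint arm with a two-finger parallel gripper is mounted at the origin on the work surface. World frame = base frame: x ahead of the robot, y to its left, z up, the work surface at z = 0. Lengths are in mm, angles in rad, forces in N, time in s.
With the tool pointing down it reaches from about 400 to 875 mm from the base axis. Payload 19.3 kg.
Tool frame: the origin (TCP) lies on the mounting face of the last link; the fingertips stand 173 mm ahead of it and the grasp point (between the pads) lies 155 mm ahead of it; z points along the fingers, y is the line along which they close (so a half turn about z gives the same grasp; the last joint's range is limited). The gripper opens to 85 mm and grips with 20 to 120 N. Pads are 22 mm wide; open, the fingers measure 114 mm over their backs; the gripper's body (76 mm by 85 mm) begins 54 mm behind the grasp point. The pads swing forward as they close: fully open they stand 13 mm farther back than shut.
Start: joints at [1.153, 0.521, -0.036, 1.599, 0.021, 1.021, -0.113], TCP at [212.992, -587.583, 404.691] pointing down, gripper open.
Joint ranges: [-2.91, 2.91], [-0.3, 2.13], [-1.5, 1.42], [0.17, 2.43], [-1.26, 4.41], [0.16, 1.93], [-2.52, 2.52]. Speed limits (rad/s): [1.89, 1.89, 2.39, 2.39, 3.01, 3.01, 3.01].

## Interface

Orientations are given as a 3x3 rotation matrix whose columns are the frame's x, y, z axes.
In Python, from station import readout, viewer, order gives the robot as it stands.
- The arm moves only by the tool apply_moves, never from a script. Its argument "commands" is a list of rows, each an object of numbers: "dx", "dy", "dz": the shift along the tool's x, y, z in units of 50 mm (1.0 is 50 mm); "wx", "wy", "wz": the turn, a rotation vector about the tool's x, y, z in degrees. A call has 1 to 5 rows; each row shifts and turns the commanded pose from where the row before left it, along the tool's axes as they then stand; what a row does not reach is not made up. A row lasts 1/10 s, in which the tool goes at most 50 mm and 8.59 degrees, less where a joint would pass 70% of its speed; a pose out of reach is approached as far as the arm can. A call is refused whole if a number of a shift passes 1 or a number of a turn 8.59, either way. A call with a gripper value outside its range is refused whole. "grip" is the opening in per cent of the stroke, from 0 (shut) to 100 (fully open), set as the call begins (left out, the last holds). The fingers move at their own pace and stop on an object; "grip_force" is the grip in N (left out, the last holds). Time passes only in rows, so rows that do not move let the fingers close. It gives the time, the measured TCP pose, the force, the opening and the grip force at its end, in the units of the state.
- readout.state(): the state, without advancing time (a new reading comes with each control period).
- viewer.camera(name): name is "scene" or "top" or "wrist"; returns a dict with "pixels" (420x560x3 uint8, red, green, blue), "mtx" (3x3 intrinsics, pixels), "D" ([k1, k2, p1, p2, k3] as OpenCV has them; the pictures are not rectified), "R" (3x3) and "t" (3): a world point X has camera coordinates R X + t. Camera axes: x right, y down, z forward; pixel columns grow to the right and rows downward; lengths in mm; the calibration is good to about 2 mm. A picture is of the moment at which its call begins. There is no depth.
- order.job_done(): hands the job in; it is judged then, once.
The state is a dict: "clock": time; "joint_positions": joint angles; "dq": joint speeds; "joint_torque": joint torques, N m; "tool_pos": TCP position; "tcp_rot": TCP orientation; "contact_force": force on the tool from outside, world axes, zero at the start; "wrist_torque": the same for the moment, N m; "width": finger opening in mm; "grasp_force": force on a finger pad.
Only numpy, scipy, OpenCV 4.12 (cv2) and the standard library are available. Lean on these libraries where they do the work, as an engineer would, in place of code of your own. Each camera call takes 0.05 s, during which the arm holds its last target. There are 200 camera calls.

## Working session

There is one attempt and no reset: what is moved stays moved. The work goes in short steps, Python scripts to look and compute and a tool call to move; the robot and the scene stay as the last step left them, time stands still between calls to the robot, and variables do not carry over. Pictures are saved under pics/ and viewed, at most 10 in all, crops included, and the job is handed in when it is done.

Besides the shell and the picture viewer there is one more tool, called after "Request:" as name(argument=value, ...) on one line, values as JSON. apply_moves: Moves the arm, as the interface text tells. Its arguments: {"type":"object","properties":{"commands":{"type":"array","items":{"type":"object","properties":{"dx":{"type":"number"},"dy":{"type":"number"},"dz":{"type":"number"},"wx":{"type":"number"},"wy":{"type":"number"},"wz":{"type":"number"}}}},"grip":{"type":"number"},"grip_force":{"type":"number"}},"required":["commands"]}

```bash
mkdir -p pics
cat > h.py <<'E'
import numpy as np, cv2
from station import readout, viewer, order
def save(name,fn):
    c=viewer.camera(name); cv2.imwrite('pics/'+fn,c['pixels'][:,:,::-1]); np.savez('pics/'+fn[:-4]+'.npz',**{k:np.array(v) for k,v in c.items()}); return c
def ray(c,uv):
    p=cv2.undistortPoints(np.array(uv,float).reshape(-1,1,2),np.array(c['mtx']),np.array(c['D'])).reshape(-1,2)
    R=np.array(c['R']);t=np.array(c['t']).ravel()
    return -R.T@t,(R.T@np.c_[p,np.ones(len(p))].T).T
def atz(c,uv,z):
    o,d=ray(c,uv); return o+d*((z-o[2])/d[:,2])[:,None]
def proj(c,X):
    R=np.array(c['R']);t=np.array(c['t'],float)
    return cv2.projectPoints(np.array(X,float).reshape(-1,1,3),cv2.Rodrigues(R)[0],t,np.array(c['mtx']),np.array(c['D']))[0].reshape(-1,2)
E
python3 - <<'E'
from h import *
a=save('top','top0.png');b=save('scene','scene0.png')
s=readout.state();print(s)
E
```

```text
{'clock': 0.1, 'joint_positions': array([ 1.15278005,  0.52198728, -0.03633155,  1.59992428,  0.02118328,
        1.02111331, -0.1128273 ]), 'dq': array([ 1.04167463e-03, -1.12553691e-03, -8.46286438e-04, -1.88174733e-03,
       -1.21308897e-05, -6.81456632e-04, -9.55700043e-05]), 'joint_torque': array([ 4.38165123e-03, -9.28497577e+01,  1.98355056e+00, -3.70532763e+01,
        1.80264580e-02,  5.35332903e-03, -4.85477608e-05]), 'tool_pos': array([ 212.9732959 , -587.4709807 ,  404.17222806]), 'tcp_rot': array([[ 9.40134227e-01,  3.40804148e-01, -4.10163167e-04],
       [ 3.40804390e-01, -9.40133734e-01,  9.64399304e-04],
       [-5.69369467e-05, -1.04645020e-03, -9.99999451e-01]]), 'contact_force': array([ 1.28458411,  0.05903194, -0.22807401]), 'wrist_torque': array([ 0.07456592,  0.00504802, -0.0385736 ]), 'grasp_force': 0.0, 'width': 85.46698037884742}
```

View pics/top0.png

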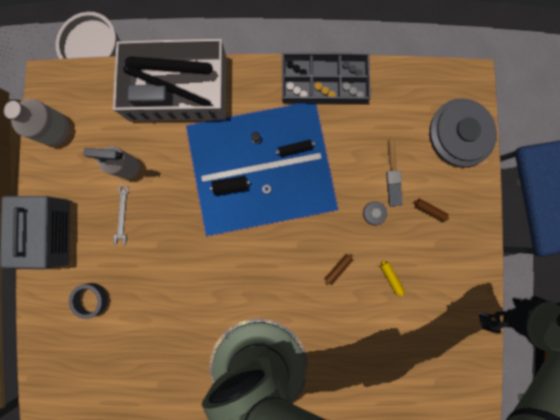

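View pics/scene0.png

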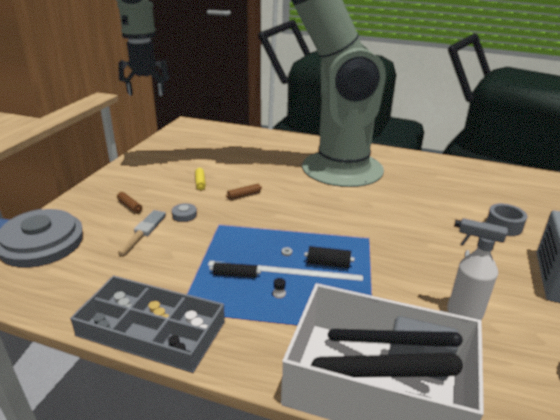

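The top view shows the line running from (202,178) to (321,156). The thick roller is at (230,186), on the robot's side in the +y half. The thin one is at (295,149), on the far side in the -y half. The jar is at (256,137) and the bearing at (267,189). The scene view agrees.

```bash
cat >> h.py <<'E'
def load(fn): return {k:v for k,v in np.load('pics/'+fn+'.npz').items()}
def tcpcmd(target,yaw_axis_x=None):
    """tool-frame shift (units of 50 mm) to bring the TCP to target"""
    s=readout.state(); return s['tcp_rot'].T@(np.array(target)-s['tool_pos'])/50
E
python3 - <<'E'
from h import *
c=load('top0')
P=atz(c,[(202,178),(321,156)],4);print('line',P.round(1),np.linalg.norm(P[1]-P[0]))
print('thick',atz(c,[(213,188),(248,184)],26).round(1));print('thin',atz(c,[(276,153),(314,145)],19).round(1))
print('jar,bearing',atz(c,[(256,140),(267,189)],4).round(1))
d=load('scene0')
print('scene line',atz(d,[(212,268),(361,277)],4).round(1))
print('thick',atz(d,[(306,257),(352,257)],26).round(1),'thin',atz(d,[(212,269),(258,271)],19).round(1))
w=save('wrist','w0.png'); s=readout.state()
print('cam in tool', s['tcp_rot'].T@(-w['R'].T@w['t']-s['tool_pos']), (w['R']@s['tcp_rot']).round(2), w['mtx'])
E
```

```text
line [[ 559.1  166.     4. ]
 [ 624.6 -188.5    4. ]] 360.49232637098686
thick [[526.6 129.3  26. ]
 [538.   27.4  26. ]]
thin [[ 630.5  -54.2   19. ]
 [ 654.5 -166.4   19. ]]
jar,bearing [[673.1   5.6   4. ]
 [525.7 -27.3   4. ]]
scene line [[ 645.5 -166.3    4. ]
 [ 559.7  167.     4. ]]
thick [[557.9  34.4  26. ]
 [521.  136.1  26. ]] thin [[ 665.9 -155.6   19. ]
 [ 636.9  -55.2   19. ]]
cam in tool [78.01624925 -0.58028012 31.59522131] [[-0.    1.   -0.  ]
 [-0.95 -0.   -0.3 ]
 [-0.3   0.    0.95]] [[335.55930442   0.         284.14715416]
 [  0.         335.55930442 213.87423574]
 [  0.           0.           1.        ]]
```

Request:
apply_moves(commands=[{"dx":0.4,"dy":-0.3},{"dx":0.7,"dy":-0.51},{"dx":0.7,"dy":-0.51},{"dx":0.7,"dy":-0.51},{"dx":0.7,"dy":-0.51}], grip=50)

```text
invalid input
```

Request:
apply_moves(commands=[{"dx":0.7,"dy":-0.51},{"dx":0.7,"dy":-0.51},{"dx":0.7,"dy":-0.51},{"dx":0.7,"dy":-0.51},{"dx":0.7,"dy":-0.51}])

```text
invalid input
```

Request:
apply_moves(commands=[{"dx":0.7,"dy":-0.51},{"dx":0.7,"dy":-0.51},{"dx":0.7,"dy":-0.51},{"dx":0.7,"dy":-0.51},{"dx":0.6,"dy":-0.44}])

```text
invalid input
```

Request:
apply_moves(commands=[{"dx":0.4,"dy":-0.3},{"wz":5},{"wz":4.4},{},{}])

```text
invalid input
```

Run:
```python
from h import *
w=save('wrist','w1.png');s=readout.state();print({k:s[k] for k in('clock','tool_pos','tcp_rot','contact_force','width')})
```

```text
{'clock': 0.2, 'tool_pos': array([ 212.97635982, -587.52029266,  404.34300916]), 'tcp_rot': array([[ 9.40112089e-01,  3.40865333e-01, -2.92100098e-04],
       [ 3.40865452e-01, -9.40111888e-01,  6.17183278e-04],
       [-6.42303911e-05, -6.79788292e-04, -9.99999767e-01]]), 'contact_force': array([-0.58732259,  0.57435613, -0.21721044]), 'width': 85.73933323033754}
```

View pics/w1.png

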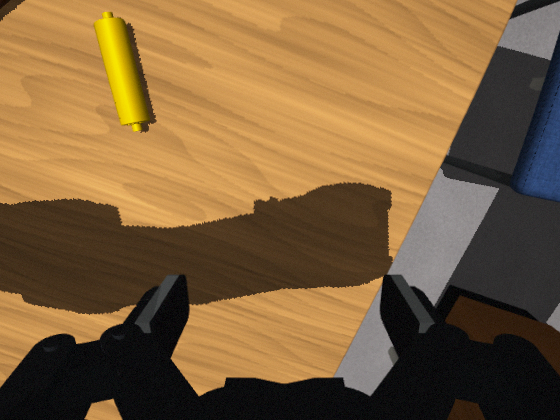

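The wrist view still shows only the start place: the yellow look-alike at (125,70) and the fingers at (170,290) and (400,290). I'll retry with full rows.

Request:
apply_moves(commands=[{"dx":0.4,"dy":-0.3,"dz":0,"wx":0,"wy":0,"wz":0},{"dx":0.7,"dy":-0.51,"dz":0,"wx":0,"wy":0,"wz":0},{"dx":0.7,"dy":-0.51,"dz":0,"wx":0,"wy":0,"wz":0},{"dx":0.7,"dy":-0.51,"dz":0,"wx":0,"wy":0,"wz":0},{"dx":0.7,"dy":-0.51,"dz":0,"wx":0,"wy":0,"wz":0}], grip=50, grip_force=20)

```text
clock: 0.7
tool_pos: [324.2, -421.5, 404.7]
tcp_rot: [[0.94, 0.341, -0.0], [0.341, -0.94, 0.0], [-0.0, -0.0, -1.0]]
contact_force: [0.9, -1.6, -0.6]
width: 43.0
grasp_force: 0.0
```

Request:
apply_moves(commands=[{"dx":0.7,"dy":-0.51,"dz":0,"wx":0,"wy":0,"wz":0},{"dx":0.7,"dy":-0.51,"dz":0,"wx":0,"wy":0,"wz":0},{"dx":0.7,"dy":-0.51,"dz":0,"wx":0,"wy":0,"wz":0},{"dx":0.7,"dy":-0.51,"dz":0,"wx":0,"wy":0,"wz":0},{"dx":0.7,"dy":-0.51,"dz":0,"wx":0,"wy":0,"wz":0}], grip=50, grip_force=20)

```text
clock: 1.2
tool_pos: [445.3, -241.9, 404.8]
tcp_rot: [[0.94, 0.341, 0.0], [0.341, -0.94, -0.0], [0.0, 0.0, -1.0]]
contact_force: [0.9, -0.3, -1.1]
width: 42.7
grasp_force: 0.0
```

Request:
apply_moves(commands=[{"dx":0.7,"dy":-0.51,"dz":0,"wx":0,"wy":0,"wz":0},{"dx":0.7,"dy":-0.51,"dz":0,"wx":0,"wy":0,"wz":0},{"dx":0.7,"dy":-0.51,"dz":0,"wx":0,"wy":0,"wz":0},{"dx":0.7,"dy":-0.51,"dz":0,"wx":0,"wy":0,"wz":0},{"dx":0.6,"dy":-0.44,"dz":0,"wx":0,"wy":0,"wz":0}], grip=50, grip_force=20)

```text
clock: 1.7
tool_pos: [563.1, -66.9, 404.7]
tcp_rot: [[0.94, 0.342, 0.0], [0.342, -0.94, 0.0], [0.0, -0.0, -1.0]]
contact_force: [1.0, -0.6, 0.3]
width: 42.5
grasp_force: 0.0
```

Request:
apply_moves(commands=[{"dx":0,"dy":0,"dz":0,"wx":0,"wy":0,"wz":5},{"dx":0,"dy":0,"dz":0,"wx":0,"wy":0,"wz":4.4},{"dx":0,"dy":0,"dz":0,"wx":0,"wy":0,"wz":0},{"dx":0,"dy":0,"dz":0,"wx":0,"wy":0,"wz":0}], grip=50, grip_force=20)

```text
clock: 2.1
tool_pos: [562.1, -69.0, 404.7]
tcp_rot: [[0.983, 0.185, -0.0], [0.185, -0.983, -0.0], [-0.0, 0.0, -1.0]]
contact_force: [-0.8, -0.2, -0.0]
width: 42.7
grasp_force: 0.0
```

Run:
```python
from h import *
w=save('wrist','w2.png');s=readout.state();print({k:s[k] for k in('clock','tool_pos','tcp_rot','contact_force','width')})
```

```text
{'clock': 2.15, 'tool_pos': array([562.10272856, -69.18153365, 404.7069619 ]), 'tcp_rot': array([[ 9.82798869e-01,  1.84679131e-01, -3.94193999e-05],
       [ 1.84679131e-01, -9.82798870e-01, -2.21264614e-05],
       [-4.28276374e-05,  1.44659207e-05, -9.99999999e-01]]), 'contact_force': array([ 0.24906134, -0.46575502, -0.28532133]), 'width': 42.75338848844483}
```

View pics/w2.png

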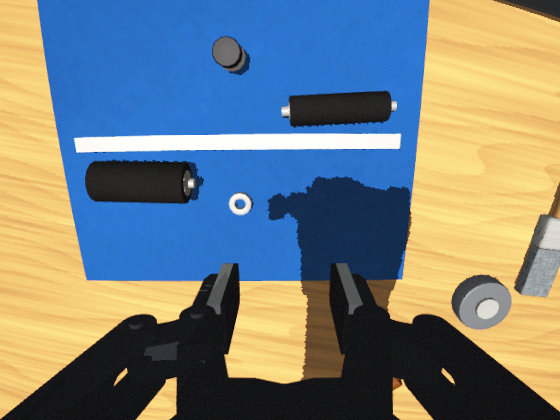

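The wrist view shows the line from (76,145) to (400,141). The thick roller body spans (88,182) to (190,181), and the thin one (290,109) to (390,106). The jar is at (228,52), the bearing at (240,204), and the fingertips are at the bottom, at (225,270) and (345,270).

```bash
cat >> h.py <<'E'
from scipy.optimize import minimize
S=4
def mask_black(c):
    im=np.asarray(c['pixels']).astype(int); return ((im.max(2)<75)&(im[:,:,2]-im[:,:,0]<22)).astype(np.uint8)
def cyl(x,y,z,yaw,r,L=100):
    a=np.array([-np.sin(yaw),np.cos(yaw),0]);n=np.array([np.cos(yaw),np.sin(yaw),0]);th=np.linspace(0,2*np.pi,40)
    ring=r*(np.cos(th)[:,None]*n+np.sin(th)[:,None]*[0,0,1])
    return np.vstack([ring+a*L/2,ring-a*L/2])+[x,y,z]
def fit(c,g,r,z,fitz=False):
    m=mask_black(c); n,lab,st,cen=cv2.connectedComponentsWithStats(m)
    gp=proj(c,[[g[0],g[1],z]])[0].round().astype(int); l=lab[gp[1],gp[0]]
    mm=(lab==l).astype(np.uint8) if l else m
    mm=cv2.morphologyEx(mm,cv2.MORPH_OPEN,np.ones((7,7),np.uint8))
    x0,y0,w,h=cv2.boundingRect(mm);x0-=15;y0-=15;w+=30;h+=30
    sub=cv2.resize(np.pad(mm,40)[y0+40:y0+40+h,x0+40:x0+40+w].astype(np.float32),(w*S,h*S),interpolation=cv2.INTER_LINEAR)>.5
    def cost(p):
        q=proj(c,cyl(p[0],p[1],z+(p[3] if fitz else 0),p[2]/100,r))
        q=(q-[x0,y0]+.5)*S-.5; a=np.zeros(sub.shape,np.uint8)
        cv2.fillConvexPoly(a,cv2.convexHull((q*16).astype(np.int32)),1,shift=4)
        return ((a>0)^sub).sum()/sub.sum()
    p0=np.array([g[0],g[1],g[2]*100]+([0] if fitz else []),float)
    for k in range(2):
        o=minimize(cost,p0,method='Nelder-Mead',options=dict(initial_simplex=np.vstack([p0]+[p0+np.eye(len(p0))[i]*(8 if k==0 else 2) for i in range(len(p0))]),xatol=.02,fatol=1e-5)); p0=o.x
    return np.r_[p0[:2],p0[2]/100,p0[3:]],o.fun
def fitline(c):
    im=np.asarray(c['pixels']);m=(im.min(2)>170).astype(np.uint8)
    n,lab,st,_=cv2.connectedComponentsWithStats(m); ks=[k for k in range(1,n) if st[k,2]>150 and st[k,3]<60]; 
    k=max(ks,key=lambda k:st[k,4]); v,u=np.nonzero(lab==k); P=atz(c,np.c_[u,v],4)[:,:2]
    (cx,cy),(a,b),ang=cv2.minAreaRect(P.astype(np.float32)); 
    vx,vy,x,y=cv2.fitLine(P.astype(np.float32),cv2.DIST_L2,0,.01,.01).ravel()
    if vy<0:vx,vy=-vx,-vy
    return np.array([cx,cy]),np.arctan2(-vx,vy),(a,b)
def inline(p,L):
    d=np.array(p[:2])-L[0]; c,s=np.cos(L[1]),np.sin(L[1]); return np.array([c*d[0]+s*d[1],-s*d[0]+c*d[1]])
def toworld(q,L):
    c,s=np.cos(L[1]),np.sin(L[1]); return L[0]+[c*q[0]-s*q[1],s*q[0]+c*q[1]]
E
python3 - <<'E'
from h import *
c=load('w2');L=fitline(c);print('line',L)
for n,g,r,z in(('thick',(532,78,.15),22,26),('thin',(642,-110,.18),15,19)):
    for fz in(0,1):
        p,f=fit(c,g,r,z,fz);print(n,p.round(2),f.round(3),'in line',inline(p,L).round(1),'dyaw',round(p[2]-L[1],3))
for n,uv,z in(('jar',(228,52),42),('bearing',(240,204),8)): print(n,inline(atz(c,[uv],z)[0],L))
E
```

```text
line (array([594.13098145,  -8.44923401]), np.float32(0.19155058), (16.77923583984375, 360.04339599609375))
thick [5.3684e+02 8.1160e+01 1.7000e-01] 0.118 in line [-39.2  98.9] dyaw -0.025
thick [ 5.3246e+02  8.9470e+01  1.7000e-01 -1.5830e+01] 0.049 in line [-41.9 107.9] dyaw -0.024
thin [ 6.4842e+02 -1.0828e+02  2.4000e-01] 0.069 in line [  34.3 -108.3] dyaw 0.049
thin [ 6.4888e+02 -1.1045e+02  2.4000e-01 -1.0070e+01] 0.025 in line [  34.3 -110.6] dyaw 0.051
jar [84.68052999 -2.88631368]
bearing [-69.38741454  -3.24030417]
```

Run:
```python
from h import *
c=load('w2');im=c['pixels'];print(im[182,78:204:3].tolist());print(im[107,280:404:6].tolist())
```

```text
[[49, 118, 208], [43, 118, 207], [47, 119, 208], [48, 44, 42], [39, 38, 37], [39, 38, 38], [37, 35, 32], [40, 39, 34], [40, 39, 39], [41, 36, 38], [41, 42, 36], [41, 38, 37], [39, 40, 38], [40, 35, 35], [39, 37, 36], [39, 37, 36], [43, 40, 39], [44, 40, 39], [40, 39, 39], [39, 36, 37], [42, 41, 36], [42, 43, 39], [42, 37, 38], [39, 39, 39], [41, 39, 39], [44, 40, 42], [41, 41, 41], [41, 42, 43], [41, 39, 42], [42, 39, 37], [38, 37, 36], [36, 35, 34], [40, 39, 38], [45, 44, 42], [36, 35, 34], [61, 58, 59], [80, 79, 76], [244, 243, 239], [241, 239, 234], [58, 65, 70], [22, 46, 82], [23, 43, 78]]
[[43, 116, 204], [185, 185, 178], [43, 42, 40], [38, 34, 35], [43, 43, 39], [38, 35, 35], [42, 39, 37], [42, 42, 41], [41, 37, 36], [44, 42, 41], [47, 44, 45], [42, 43, 40], [41, 39, 36], [39, 36, 33], [39, 39, 37], [39, 35, 36], [38, 38, 36], [34, 36, 34], [38, 36, 36], [213, 210, 201], [48, 120, 208]]
```

```bash
sed -i 's/im.max(2)<75)&(im\[:,:,2\]-im\[:,:,0\]<22)/im.max(2)<125)\&(im[:,:,2]-im[:,:,0]<20)/; s/^    x0,y0,w,h=cv2.boundingRect(mm)/    cv2.fillConvexPoly(mm,cv2.convexHull(cv2.findNonZero(mm)),1)\n&/' h.py
cat > m.py <<'E'
from h import *
import sys
def meas(c,fzs=(0,),gs=((532,78,.17),(648,-109,.24)),L=None):
    L=L or fitline(c);print('line',L)
    for n,g,r,z in(('thick',gs[0],22,26),('thin',gs[1],15,19)):
        for fz in fzs:
            p,f=fit(c,g,r,z,fz);print(n,p.round(2),f.round(3),'in line',inline(p,L).round(1),'dyaw',round(float(p[2]-L[1]),3))
E
python3 -c "
from m import *
meas(load('w2'),(0,1))"
```

```text
line (array([594.13098145,  -8.44923401]), np.float32(0.19155058), (16.77923583984375, 360.04339599609375))
thick [5.3672e+02 8.1780e+01 1.7000e-01] 0.062 in line [-39.2  99.5] dyaw -0.025
thick [ 5.3386e+02  8.6760e+01  1.7000e-01 -1.0760e+01] 0.02 in line [-41.  104.9] dyaw -0.025
thin [ 6.4848e+02 -1.0827e+02  2.4000e-01] 0.046 in line [  34.3 -108.3] dyaw 0.049
thin [ 6.4877e+02 -1.0972e+02  2.4000e-01 -7.2200e+00] 0.027 in line [  34.4 -109.8] dyaw 0.044
```

```bash
cat >> m.py <<'E'
L0=(np.array([594.13,-8.45]),0.1916)
def go(q,z,L=L0):
    w=toworld(q,L); print('cmd',tcpcmd([*w,z]).round(3),'world',w.round(1))
E
python3 -c "
from m import *
go((-48,102),235)"
```

```text
cmd [-0.118 -3.11   3.394] world [527.6  82.5]
```

Request:
apply_moves(commands=[{"dx":-0.024,"dy":-0.622,"dz":0.6,"wx":0,"wy":0,"wz":1.1},{"dx":-0.024,"dy":-0.622,"dz":0.6,"wx":0,"wy":0,"wz":0},{"dx":-0.024,"dy":-0.622,"dz":0.6,"wx":0,"wy":0,"wz":0},{"dx":-0.024,"dy":-0.622,"dz":0.6,"wx":0,"wy":0,"wz":0},{"dx":-0.024,"dy":-0.622,"dz":0.6,"wx":0,"wy":0,"wz":0}], grip=50, grip_force=20)

```text
clock: 2.65
tool_pos: [529.9, 84.0, 253.8]
tcp_rot: [[0.986, 0.165, 0.001], [0.165, -0.986, 0.0], [0.001, -0.0, -1.0]]
contact_force: [1.5, 0.1, 1.0]
width: 42.9
grasp_force: 0.0
```

Request:
apply_moves(commands=[{"dx":0,"dy":0,"dz":0,"wx":0,"wy":0,"wz":0},{"dx":0,"dy":0,"dz":0,"wx":0,"wy":0,"wz":0}], grip=50, grip_force=20)

```text
clock: 2.85
tool_pos: [530.1, 83.5, 254.3]
tcp_rot: [[0.986, 0.166, -0.001], [0.166, -0.986, -0.0], [-0.001, -0.0, -1.0]]
contact_force: [0.2, 0.4, 0.4]
width: 42.7
grasp_force: 0.0
```

Run:
```python
from m import *
w=save('wrist','w3.png');s=readout.state();print({k:s[k] for k in('clock','tool_pos','contact_force','width')})
go((-48,102),235)
try: print(fitline(w))
except Exception as e: print(e)
p,f=fit(w,(534,84,.17),22,26);print(p,f,inline(p,L0))
p,f=fit(w,(534,84,.17),22,26,1);print(p,f,inline(p,L0))
```

```text
{'clock': 2.9, 'tool_pos': array([530.52288362,  82.71508416, 255.03270355]), 'contact_force': array([-0.32509195, -1.08244731,  0.79972217]), 'width': 42.828159394053074}
cmd [-0.059 -0.006  0.401] world [527.6  82.5]
(array([585.20806885,  36.83580017]), np.float32(0.19152807), (16.57023048400879, 268.1899108886719))
[5.37015667e+02 8.18285135e+01 1.66473267e-01] 0.03000123652700781 [-38.87746201  99.50276373]
[ 5.36462128e+02  8.21999235e+01  1.65938380e-01 -1.96116438e+00] 0.019588648682068298 [-39.35014425  99.97278754]
```

View pics/w3.png

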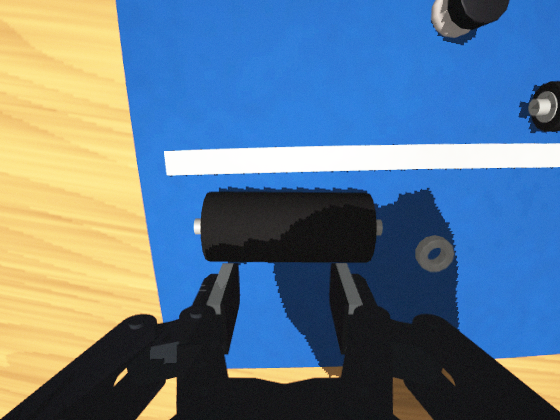

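The wrist view shows the thick roller at (290,227), between axle tips (195,227) and (380,228). Both fingertips are just behind it, at (228,265) and (345,265). The line is at row ~158. Now I descend.

Request:
apply_moves(commands=[{"dx":-0.03,"dy":0.02,"dz":0.3,"wx":0,"wy":0,"wz":0},{"dx":0,"dy":0,"dz":0.2,"wx":0,"wy":0,"wz":0},{"dx":0,"dy":0,"dz":0.08,"wx":0,"wy":0,"wz":0},{"dx":0,"dy":0,"dz":0,"wx":0,"wy":0,"wz":0}], grip=50, grip_force=20)

```text
clock: 3.3
tool_pos: [529.0, 81.5, 225.6]
tcp_rot: [[0.987, 0.163, -0.0], [0.163, -0.987, -0.0], [-0.0, 0.0, -1.0]]
contact_force: [0.8, 0.3, 0.6]
width: 42.6
grasp_force: 0.0
```

Request:
apply_moves(commands=[{"dx":0,"dy":0,"dz":0.04,"wx":0,"wy":0,"wz":0},{"dx":0,"dy":0,"dz":0.02,"wx":0,"wy":0,"wz":0}], grip=50, grip_force=20)

```text
clock: 3.5
tool_pos: [529.1, 82.0, 223.0]
tcp_rot: [[0.987, 0.164, 0.001], [0.164, -0.987, 0.0], [0.001, -0.0, -1.0]]
contact_force: [-0.6, 0.3, 0.0]
width: 42.7
grasp_force: 0.0
```

Request:
apply_moves(commands=[{"dx":0,"dy":0,"dz":0.03,"wx":0,"wy":0,"wz":0},{"dx":0,"dy":0,"dz":0,"wx":0,"wy":0,"wz":0}], grip=50, grip_force=20)

```text
clock: 3.7
tool_pos: [528.9, 82.0, 221.2]
tcp_rot: [[0.986, 0.164, 0.0], [0.164, -0.986, -0.0], [-0.0, 0.0, -1.0]]
contact_force: [-0.4, 0.6, 0.1]
width: 42.7
grasp_force: 0.0
```

Request:
apply_moves(commands=[{"dx":0,"dy":0,"dz":0.03,"wx":0,"wy":0,"wz":0},{"dx":0,"dy":0,"dz":0,"wx":0,"wy":0,"wz":0}], grip=50, grip_force=20)

```text
clock: 3.9
tool_pos: [528.9, 82.1, 219.6]
tcp_rot: [[0.986, 0.164, -0.0], [0.164, -0.986, 0.0], [-0.0, -0.0, -1.0]]
contact_force: [-0.6, 0.3, 0.2]
width: 42.4
grasp_force: 0.0
```

Request:
apply_moves(commands=[{"dx":0,"dy":0,"dz":0.02,"wx":0,"wy":0,"wz":0},{"dx":0,"dy":0,"dz":0,"wx":0,"wy":0,"wz":0}], grip=50, grip_force=20)

```text
clock: 4.1
tool_pos: [529.4, 82.1, 219.3]
tcp_rot: [[0.987, 0.164, 0.002], [0.164, -0.987, 0.0], [0.002, -0.0, -1.0]]
contact_force: [0.2, -0.4, 9.7]
width: 42.9
grasp_force: 5.2
```

Request:
apply_moves(commands=[{"dx":0,"dy":0,"dz":-0.008,"wx":0,"wy":0,"wz":0},{"dx":0,"dy":0,"dz":0,"wx":0,"wy":0,"wz":0}], grip=50, grip_force=20)

```text
clock: 4.3
tool_pos: [529.1, 82.1, 219.4]
tcp_rot: [[0.987, 0.164, 0.001], [0.164, -0.987, 0.0], [0.001, -0.0, -1.0]]
contact_force: [0.2, -0.5, 7.3]
width: 43.3
grasp_force: 3.6
```

Request:
apply_moves(commands=[{"dx":0.03,"dy":0,"dz":-0.01,"wx":0,"wy":0,"wz":0},{"dx":0.09,"dy":0,"dz":0,"wx":0,"wy":0,"wz":0},{"dx":0.12,"dy":0,"dz":0,"wx":0,"wy":0,"wz":0},{"dx":0.12,"dy":0,"dz":0,"wx":0,"wy":0,"wz":0},{"dx":0.08,"dy":0,"dz":0,"wx":0,"wy":0,"wz":0}], grip=50, grip_force=20)

```text
clock: 4.8
tool_pos: [551.3, 85.7, 219.5]
tcp_rot: [[0.987, 0.164, 0.0], [0.164, -0.987, 0.0], [0.0, -0.0, -1.0]]
contact_force: [-0.4, -0.5, 3.0]
width: 42.9
grasp_force: 1.4
```

Request:
apply_moves(commands=[{"dx":0.04,"dy":0,"dz":0,"wx":0,"wy":0,"wz":0},{"dx":0,"dy":0,"dz":0,"wx":0,"wy":0,"wz":0}], grip=50, grip_force=20)

```text
clock: 5.0
tool_pos: [552.8, 85.9, 219.6]
tcp_rot: [[0.987, 0.164, 0.0], [0.164, -0.987, -0.0], [0.0, 0.0, -1.0]]
contact_force: [0.1, -0.7, 3.1]
width: 42.5
grasp_force: 1.4
```

```bash
cat >> m.py <<'E'
def thick(fn,g=(550,84,.17)):
    w=save('wrist',fn+'.png')
    p,f=fit(w,g,22,26);print('thick',p.round(3),round(f,3),inline(p,L0).round(2),'dyaw',round(p[2]-L0[1],4))
    s=readout.state();print('tool',inline(s['tool_pos'],L0).round(1),s['tool_pos'].round(1),s['contact_force'].round(1),s['clock'],'yaw',np.arctan2(s['tcp_rot'][1,0],s['tcp_rot'][0,0]).round(4))
E
python3 -c "
from m import *
thick('w4')"
```

```text
thick [5.46917e+02 8.40940e+01 1.59000e-01] 0.767 [-28.73  99.84] dyaw -0.0328
tool [-22.8 100.5] [552.6  85.9 219.6] [-0.6 -1.6  2.5] 5.05 yaw 0.1644
```

Request:
apply_moves(commands=[{"dx":0.06,"dy":0,"dz":0,"wx":0,"wy":0,"wz":-0.7},{"dx":0.1,"dy":0,"dz":0,"wx":0,"wy":0,"wz":-0.7},{"dx":0,"dy":0,"dz":0,"wx":0,"wy":0,"wz":0},{"dx":0,"dy":0,"dz":-0.1,"wx":0,"wy":0,"wz":0},{"dx":-0.5,"dy":0,"dz":-0.1,"wx":0,"wy":0,"wz":0}], grip=50, grip_force=20)

```text
clock: 5.55
tool_pos: [537.1, 83.1, 229.8]
tcp_rot: [[0.982, 0.188, 0.002], [0.188, -0.982, 0.001], [0.002, -0.001, -1.0]]
contact_force: [-0.1, -0.7, -0.4]
width: 42.7
grasp_force: 0.0
```

Request:
apply_moves(commands=[{"dx":-0.4,"dy":0,"dz":0,"wx":0,"wy":0,"wz":0},{"dx":0,"dy":0,"dz":0,"wx":0,"wy":0,"wz":0}], grip=50, grip_force=20)

```text
clock: 5.75
tool_pos: [514.4, 78.4, 230.0]
tcp_rot: [[0.982, 0.188, -0.002], [0.188, -0.982, -0.001], [-0.002, 0.0, -1.0]]
contact_force: [-0.1, -0.4, -0.0]
width: 42.9
grasp_force: 0.0
```

```bash
python3 -c "
from m import *
thick('w5')"
```

```text
thick [5.5235e+02 8.4625e+01 1.5800e-01] 0.029 [-23.29  99.33] dyaw -0.0332
tool [-60.3 100.5] [515.8  78.8 230.1] [1.1 0.3 0. ] 5.8 yaw 0.189
```

View pics/w5.png

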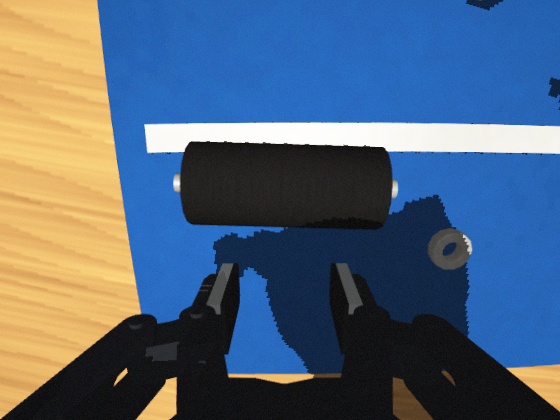

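The thick roller is at (287,185), from end (180,182) to (395,189), just below the line (row ~138). So it has come about 16 mm, with a slight yaw of -0.03. I'll spread the fingers wider to have a lever for straightening it.

Request:
apply_moves(commands=[{"dx":0.3,"dy":0,"dz":0,"wx":0,"wy":0,"wz":1.5},{"dx":0.28,"dy":0.03,"dz":0,"wx":0,"wy":0,"wz":0},{"dx":0,"dy":0,"dz":0.1,"wx":0,"wy":0,"wz":0},{"dx":0,"dy":0,"dz":0.06,"wx":0,"wy":0,"wz":0},{"dx":0,"dy":0,"dz":0,"wx":0,"wy":0,"wz":0}], grip=80, grip_force=20)

```text
clock: 6.3
tool_pos: [544.6, 82.5, 221.0]
tcp_rot: [[0.987, 0.162, -0.001], [0.162, -0.987, -0.0], [-0.001, 0.0, -1.0]]
contact_force: [-0.3, -0.3, -0.6]
width: 67.9
grasp_force: 0.0
```

Request:
apply_moves(commands=[{"dx":0,"dy":0,"dz":0.03,"wx":0,"wy":0,"wz":0},{"dx":0,"dy":0,"dz":0,"wx":0,"wy":0,"wz":0}], grip=80, grip_force=20)

```text
clock: 6.5
tool_pos: [544.8, 82.4, 220.0]
tcp_rot: [[0.987, 0.162, -0.0], [0.162, -0.987, -0.0], [-0.0, 0.0, -1.0]]
contact_force: [-0.3, 0.3, -0.4]
width: 67.9
grasp_force: 0.0
```

Request:
apply_moves(commands=[{"dx":0,"dy":0,"dz":0.03,"wx":0,"wy":0,"wz":0},{"dx":0,"dy":0,"dz":0,"wx":0,"wy":0,"wz":0}], grip=80, grip_force=20)

```text
clock: 6.7
tool_pos: [545.0, 82.5, 218.5]
tcp_rot: [[0.987, 0.162, -0.0], [0.162, -0.987, 0.0], [-0.0, -0.0, -1.0]]
contact_force: [-0.2, 0.4, 0.1]
width: 68.1
grasp_force: 0.0
```

Request:
apply_moves(commands=[{"dx":0,"dy":0,"dz":0.02,"wx":0,"wy":0,"wz":0},{"dx":0,"dy":0,"dz":0,"wx":0,"wy":0,"wz":0}], grip=80, grip_force=20)

```text
clock: 6.9
tool_pos: [545.0, 82.5, 217.5]
tcp_rot: [[0.987, 0.162, -0.0], [0.162, -0.987, 0.0], [-0.0, -0.0, -1.0]]
contact_force: [0.6, -0.4, -0.2]
width: 68.2
grasp_force: 0.0
```

Request:
apply_moves(commands=[{"dx":0,"dy":0,"dz":0.02,"wx":0,"wy":0,"wz":0},{"dx":0,"dy":0,"dz":0,"wx":0,"wy":0,"wz":0}], grip=80, grip_force=20)

```text
clock: 7.1
tool_pos: [545.0, 82.5, 216.5]
tcp_rot: [[0.987, 0.162, -0.0], [0.162, -0.987, -0.0], [-0.0, 0.0, -1.0]]
contact_force: [0.4, 0.4, 0.4]
width: 68.3
grasp_force: 0.0
```

Request:
apply_moves(commands=[{"dx":0,"dy":0,"dz":0.02,"wx":0,"wy":0,"wz":0},{"dx":0,"dy":0,"dz":0,"wx":0,"wy":0,"wz":0}], grip=80, grip_force=20)

```text
clock: 7.3
tool_pos: [545.0, 82.5, 215.5]
tcp_rot: [[0.987, 0.162, -0.0], [0.162, -0.987, 0.0], [-0.0, -0.0, -1.0]]
contact_force: [0.4, 0.2, 0.1]
width: 68.5
grasp_force: 0.0
```

Request:
apply_moves(commands=[{"dx":0,"dy":0,"dz":0.02,"wx":0,"wy":0,"wz":0},{"dx":0,"dy":0,"dz":0,"wx":0,"wy":0,"wz":0}], grip=80, grip_force=20)

```text
clock: 7.5
tool_pos: [545.0, 82.5, 214.5]
tcp_rot: [[0.987, 0.162, -0.0], [0.162, -0.987, -0.0], [-0.0, -0.0, -1.0]]
contact_force: [0.5, -0.6, 0.4]
width: 68.3
grasp_force: 0.0
```

Request:
apply_moves(commands=[{"dx":0,"dy":0,"dz":0.016,"wx":0,"wy":0,"wz":0},{"dx":0,"dy":0,"dz":0,"wx":0,"wy":0,"wz":0}], grip=80, grip_force=20)

```text
clock: 7.7
tool_pos: [545.3, 82.5, 214.1]
tcp_rot: [[0.987, 0.162, 0.001], [0.162, -0.987, 0.0], [0.001, -0.0, -1.0]]
contact_force: [0.4, 0.0, 5.4]
width: 68.3
grasp_force: 2.4
```

Request:
apply_moves(commands=[{"dx":0,"dy":0,"dz":0.012,"wx":0,"wy":0,"wz":0},{"dx":0,"dy":0,"dz":0,"wx":0,"wy":0,"wz":0}], grip=80, grip_force=20)

```text
clock: 7.9
tool_pos: [545.6, 82.5, 214.0]
tcp_rot: [[0.987, 0.162, 0.002], [0.162, -0.987, 0.0], [0.002, -0.0, -1.0]]
contact_force: [-0.1, -0.3, 11.6]
width: 68.6
grasp_force: 6.0
```

Request:
apply_moves(commands=[{"dx":0.02,"dy":0,"dz":-0.009,"wx":0,"wy":0,"wz":0},{"dx":0.08,"dy":0,"dz":0,"wx":0,"wy":0,"wz":-0.7},{"dx":0.12,"dy":0,"dz":0,"wx":0,"wy":0,"wz":-0.7},{"dx":0.12,"dy":0,"dz":0,"wx":0,"wy":0,"wz":-0.6},{"dx":0.08,"dy":0,"dz":0,"wx":0,"wy":0,"wz":0}], grip=80, grip_force=20)

```text
clock: 8.4
tool_pos: [566.4, 86.3, 214.1]
tcp_rot: [[0.98, 0.197, 0.001], [0.197, -0.98, 0.0], [0.001, -0.0, -1.0]]
contact_force: [-0.7, -0.5, 7.8]
width: 68.0
grasp_force: 4.2
```

Request:
apply_moves(commands=[{"dx":0.04,"dy":0,"dz":0,"wx":0,"wy":0,"wz":0},{"dx":0.0,"dy":0,"dz":0,"wx":0,"wy":0,"wz":0},{"dx":0,"dy":0,"dz":-0.1,"wx":0,"wy":0,"wz":0},{"dx":-0.5,"dy":0,"dz":-0.1,"wx":0,"wy":0,"wz":0},{"dx":-0.5,"dy":0,"dz":0,"wx":0,"wy":0,"wz":0}], grip=80, grip_force=20)

```text
clock: 8.9
tool_pos: [518.2, 76.7, 224.1]
tcp_rot: [[0.981, 0.196, 0.001], [0.196, -0.981, 0.0], [0.001, -0.0, -1.0]]
contact_force: [0.1, -0.8, 0.1]
width: 68.2
grasp_force: 0.0
```

```bash
python3 -c "
from m import *
thick('w6',(565,87,.17));L=fitline(load('w6'));print(L,inline(L[0],L0))"
```

```text
thick [5.63563e+02 8.73540e+01 1.97000e-01] 0.03 [-11.76  99.87] dyaw 0.0053
tool [-62.1  97.8] [514.6  75.8 223.7] [-0.3 -0.8 -0.2] 8.95 yaw 0.1977
(array([596.10418701, -18.9295845 ]), np.float32(0.18520567), (16.37273406982422, 107.4795150756836)) [ -0.05756483 -10.66376069]
```

Request:
apply_moves(commands=[{"dx":0.4,"dy":0,"dz":0,"wx":0,"wy":0,"wz":0},{"dx":0.4,"dy":0,"dz":0.1,"wx":0,"wy":0,"wz":0},{"dx":0,"dy":0,"dz":0.07,"wx":0,"wy":0,"wz":0},{"dx":0,"dy":0,"dz":0,"wx":0,"wy":0,"wz":0},{"dx":0,"dy":0,"dz":0,"wx":0,"wy":0,"wz":0}], grip=80, grip_force=20)

```text
clock: 9.45
tool_pos: [557.3, 84.5, 215.1]
tcp_rot: [[0.981, 0.196, -0.001], [0.196, -0.981, -0.0], [-0.001, 0.0, -1.0]]
contact_force: [-1.2, 0.6, 0.0]
width: 68.5
grasp_force: 0.0
```

```bash
python3 -c "
from m import *
s=readout.state();print(s['tool_pos'],inline(s['tool_pos'],L0),s['contact_force'])"
```

```text
[557.29883028  84.52585528 215.12509375] [-18.45180989  98.28822636] [-1.15016339  0.55304302  0.04238626]
```

Request:
apply_moves(commands=[{"dx":0,"dy":0,"dz":0.022,"wx":0,"wy":0,"wz":0},{"dx":0,"dy":0,"dz":0,"wx":0,"wy":0,"wz":0}], grip=80, grip_force=20)

```text
clock: 9.65
tool_pos: [557.7, 84.6, 214.2]
tcp_rot: [[0.981, 0.196, 0.0], [0.196, -0.981, -0.0], [0.0, 0.0, -1.0]]
contact_force: [0.2, -1.2, 1.5]
width: 68.6
grasp_force: 0.3
```

Request:
apply_moves(commands=[{"dx":0.02,"dy":0,"dz":0.006,"wx":0,"wy":0,"wz":0},{"dx":0.08,"dy":0,"dz":0,"wx":0,"wy":0,"wz":0},{"dx":0.12,"dy":0,"dz":0,"wx":0,"wy":0,"wz":0.1},{"dx":0.12,"dy":0,"dz":0,"wx":0,"wy":0,"wz":0.1},{"dx":0.08,"dy":0,"dz":0,"wx":0,"wy":0,"wz":0.1}], grip=80, grip_force=20)

```text
clock: 10.15
tool_pos: [579.0, 88.8, 214.1]
tcp_rot: [[0.982, 0.191, 0.001], [0.191, -0.982, 0.0], [0.001, 0.0, -1.0]]
contact_force: [0.5, -1.7, 6.1]
width: 68.1
grasp_force: 3.2
```

Request:
apply_moves(commands=[{"dx":0.05,"dy":0,"dz":0,"wx":0,"wy":0,"wz":0},{"dx":0.0,"dy":0,"dz":0,"wx":0,"wy":0,"wz":0},{"dx":0.0,"dy":0,"dz":0,"wx":0,"wy":0,"wz":0},{"dx":0,"dy":0,"dz":-0.1,"wx":0,"wy":0,"wz":0},{"dx":-0.5,"dy":0,"dz":-0.4,"wx":0,"wy":0,"wz":0}], grip=80, grip_force=20)

```text
clock: 10.65
tool_pos: [557.2, 84.8, 237.8]
tcp_rot: [[0.982, 0.191, -0.001], [0.191, -0.982, 0.0], [-0.001, -0.0, -1.0]]
contact_force: [0.3, 0.1, 1.3]
width: 68.4
grasp_force: 0.0
```

Request:
apply_moves(commands=[{"dx":-0.6,"dy":0,"dz":-0.4,"wx":0,"wy":0,"wz":0},{"dx":0,"dy":0,"dz":0,"wx":0,"wy":0,"wz":0},{"dx":0,"dy":0,"dz":0,"wx":0,"wy":0,"wz":0}], grip=80, grip_force=20)

```text
clock: 10.95
tool_pos: [527.1, 78.7, 259.5]
tcp_rot: [[0.982, 0.191, 0.001], [0.191, -0.982, 0.0], [0.001, 0.0, -1.0]]
contact_force: [0.3, 0.3, 0.4]
width: 68.4
grasp_force: 0.0
```

```bash
python3 -c "
from m import *
thick('w7',(575,90,.19));L=fitline(load('w7'));print(L,inline(L[0],L0))
p,f=fit(load('w7'),(575,90,.19),22,26,1);print(p,f,inline(p,L0))"
```

```text
thick [5.75158e+02 8.92630e+01 1.91000e-01] 0.04 [-2.000e-02  9.954e+01] dyaw -0.0001
tool [-48.9  98.4] [527.4  78.8 259. ] [-0.3  0.2 -0.3] 11.0 yaw 0.1924
(array([599.48431396, -36.26887512]), np.float32(0.18939789), (16.274091720581055, 135.0474395751953)) [ -0.04121015 -28.32943333]
[ 5.74892210e+02  8.94405986e+01  1.90193163e-01 -3.62344258e+00] 0.009709206839918848 [-0.244461   99.76272904]
```

View pics/w7.png

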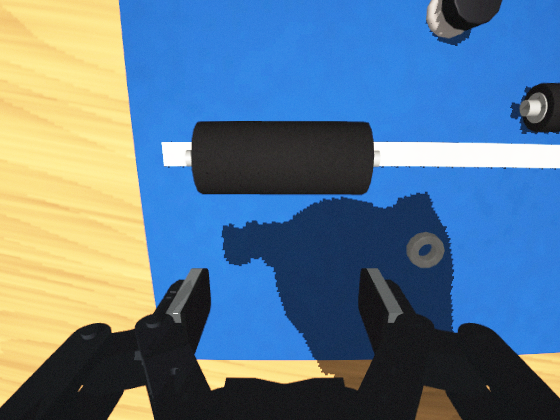

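The thick roller lies squarely on the line: its body is centred at (283,157), with the line emerging at both ends at row ~155. Next, the thin one.

Request:
apply_moves(commands=[{"dx":0.36,"dy":0.82,"dz":0,"wx":0,"wy":0,"wz":0},{"dx":0.36,"dy":0.82,"dz":0,"wx":0,"wy":0,"wz":0},{"dx":0.36,"dy":0.82,"dz":0,"wx":0,"wy":0,"wz":0},{"dx":0.36,"dy":0.82,"dz":0,"wx":0,"wy":0,"wz":0},{"dx":0.36,"dy":0.82,"dz":0,"wx":0,"wy":0,"wz":-2.7}], grip=80, grip_force=20)

```text
clock: 11.5
tool_pos: [655.8, -107.0, 257.9]
tcp_rot: [[0.971, 0.237, -0.001], [0.237, -0.971, 0.0], [-0.001, -0.0, -1.0]]
contact_force: [0.3, 1.0, -0.2]
width: 68.3
grasp_force: 0.0
```

Request:
apply_moves(commands=[{"dx":0,"dy":0,"dz":0,"wx":0,"wy":0,"wz":0},{"dx":0,"dy":0,"dz":0,"wx":0,"wy":0,"wz":0},{"dx":0,"dy":0,"dz":0,"wx":0,"wy":0,"wz":0}], grip=80, grip_force=20)

```text
clock: 11.8
tool_pos: [654.5, -104.4, 258.1]
tcp_rot: [[0.971, 0.238, -0.001], [0.238, -0.971, 0.001], [-0.001, -0.001, -1.0]]
contact_force: [0.0, 0.3, 0.3]
width: 68.2
grasp_force: 0.0
```

```bash
cat >> m.py <<'E'
def thin(fn,g=(648,-109,.24)):
    w=save('wrist',fn+'.png')
    for fz in(0,1):
        p,f=fit(w,g,15,19,fz);print('thin',p.round(3),round(f,3),inline(p,L0).round(2),'dyaw',round(p[2]-L0[1],4))
    s=readout.state();print('tool',inline(s['tool_pos'],L0).round(1),s['tool_pos'].round(1),s['contact_force'].round(1),s['clock'],'yaw',np.arctan2(s['tcp_rot'][1,0],s['tcp_rot'][0,0]).round(4))
E
python3 -c "
from m import *
thin('w8')"
```

```text
thin [ 6.48926e+02 -1.09370e+02  2.39000e-01] 0.042 [  34.58 -109.51] dyaw 0.0475
thin [ 6.48195e+02 -1.09185e+02  2.41000e-01 -1.43400e+00] 0.039 [  33.89 -109.19] dyaw 0.0492
tool [  41.  -105.4] [ 654.4 -104.1  258.3] [ 0.6 -0.1 -0.5] 11.85 yaw 0.2408
```

View pics/w8.png

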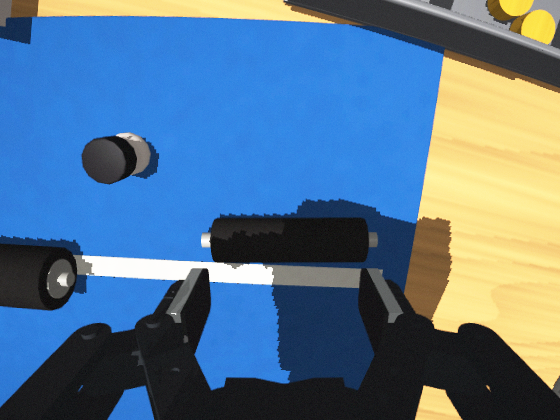

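The thin roller body is at (290,240), between axles (205,240) and (375,240). The jar is at (120,155). The thick roller's end at (60,278) is still on the line.

Request:
apply_moves(commands=[{"dx":0.02,"dy":0.07,"dz":0.4,"wx":0,"wy":0,"wz":0},{"dx":0,"dy":0,"dz":0.4,"wx":0,"wy":0,"wz":0},{"dx":0,"dy":0,"dz":0.2,"wx":0,"wy":0,"wz":0},{"dx":0,"dy":0,"dz":0.08,"wx":0,"wy":0,"wz":0},{"dx":0,"dy":0,"dz":0,"wx":0,"wy":0,"wz":0}], grip=80, grip_force=20)

```text
clock: 12.35
tool_pos: [656.3, -107.9, 204.7]
tcp_rot: [[0.971, 0.238, -0.0], [0.238, -0.971, 0.0], [-0.0, -0.0, -1.0]]
contact_force: [0.2, 0.1, 0.6]
width: 68.5
grasp_force: 0.0
```

Request:
apply_moves(commands=[{"dx":0,"dy":0,"dz":0.03,"wx":0,"wy":0,"wz":0},{"dx":0,"dy":0,"dz":0,"wx":0,"wy":0,"wz":0},{"dx":0,"dy":0,"dz":0,"wx":0,"wy":0,"wz":0}], grip=80, grip_force=20)

```text
clock: 12.65
tool_pos: [656.4, -108.5, 203.8]
tcp_rot: [[0.971, 0.237, 0.001], [0.237, -0.971, -0.0], [0.001, 0.0, -1.0]]
contact_force: [-0.6, -0.0, -0.4]
width: 68.0
grasp_force: 0.0
```

Request:
apply_moves(commands=[{"dx":0,"dy":0,"dz":0.04,"wx":0,"wy":0,"wz":0},{"dx":0,"dy":0,"dz":0,"wx":0,"wy":0,"wz":0}], grip=80, grip_force=20)

```text
clock: 12.85
tool_pos: [656.2, -108.5, 201.1]
tcp_rot: [[0.971, 0.237, -0.0], [0.237, -0.971, 0.0], [-0.0, -0.0, -1.0]]
contact_force: [0.1, 0.2, -1.0]
width: 68.2
grasp_force: 0.0
```

Request:
apply_moves(commands=[{"dx":0,"dy":0,"dz":0.02,"wx":0,"wy":0,"wz":0},{"dx":0,"dy":0,"dz":0,"wx":0,"wy":0,"wz":0}], grip=80, grip_force=20)

```text
clock: 13.05
tool_pos: [656.3, -108.4, 200.3]
tcp_rot: [[0.971, 0.237, 0.0], [0.237, -0.971, 0.0], [0.0, 0.0, -1.0]]
contact_force: [0.2, 0.1, 0.7]
width: 68.1
grasp_force: 0.4
```

Request:
apply_moves(commands=[{"dx":0,"dy":0,"dz":0.016,"wx":0,"wy":0,"wz":0},{"dx":0,"dy":0,"dz":0,"wx":0,"wy":0,"wz":0}], grip=80, grip_force=20)

```text
clock: 13.25
tool_pos: [656.7, -108.3, 200.1]
tcp_rot: [[0.971, 0.237, 0.001], [0.237, -0.971, 0.0], [0.001, 0.0, -1.0]]
contact_force: [-0.7, 2.0, 7.6]
width: 68.4
grasp_force: 3.5
```

Request:
apply_moves(commands=[{"dx":-0.03,"dy":0,"dz":0,"wx":0,"wy":0,"wz":0},{"dx":-0.1,"dy":0,"dz":0,"wx":0,"wy":0,"wz":0.9},{"dx":-0.12,"dy":0,"dz":0,"wx":0,"wy":0,"wz":0.9},{"dx":-0.12,"dy":0,"dz":0,"wx":0,"wy":0,"wz":0.9},{"dx":-0.12,"dy":0,"dz":0,"wx":0,"wy":0,"wz":0}], grip=80, grip_force=20)

```text
clock: 13.75
tool_pos: [632.5, -113.7, 200.1]
tcp_rot: [[0.982, 0.191, 0.001], [0.191, -0.982, -0.0], [0.001, 0.0, -1.0]]
contact_force: [-0.4, 0.6, 7.3]
width: 68.2
grasp_force: 3.8
```

Request:
apply_moves(commands=[{"dx":-0.07,"dy":0,"dz":0,"wx":0,"wy":0,"wz":0},{"dx":0.0,"dy":0,"dz":0,"wx":0,"wy":0,"wz":0},{"dx":0,"dy":0,"dz":-0.1,"wx":0,"wy":0,"wz":0},{"dx":-0.4,"dy":0,"dz":-0.5,"wx":0,"wy":0,"wz":0},{"dx":0,"dy":0,"dz":0,"wx":0,"wy":0,"wz":0}], grip=80, grip_force=20)

```text
clock: 14.25
tool_pos: [608.5, -119.0, 231.8]
tcp_rot: [[0.982, 0.19, 0.001], [0.19, -0.982, -0.001], [0.001, 0.001, -1.0]]
contact_force: [0.8, -0.5, 0.1]
width: 68.6
grasp_force: 0.0
```

```bash
python3 -c "
from m import *
thin('w9',(633,-112,.2));L=fitline(load('w9'));print(L,inline(L[0],L0))"
```

```text
thin [ 6.34605e+02 -1.11793e+02  1.91000e-01] 0.031 [  20.05 -109.16] dyaw -0.0006
thin [ 6.34130e+02 -1.11764e+02  1.91000e-01 -1.61600e+00] 0.023 [  19.59 -109.04] dyaw -0.0007
tool [  -6.3 -111.1] [ 609.1 -118.7  230.9] [ 0.4 -0.9  0. ] 14.3 yaw 0.1917
(array([600.54675293, -41.18053436]), np.float32(0.15817365), (16.0045223236084, 155.5611114501953)) [  0.06646046 -33.35353326]
```

Request:
apply_moves(commands=[{"dx":0.4,"dy":-0.04,"dz":0,"wx":0,"wy":0,"wz":0},{"dx":0.29,"dy":0,"dz":0,"wx":0,"wy":0,"wz":0},{"dx":0,"dy":0,"dz":0.4,"wx":0,"wy":0,"wz":0},{"dx":0,"dy":0,"dz":0.16,"wx":0,"wy":0,"wz":0},{"dx":0,"dy":0,"dz":0,"wx":0,"wy":0,"wz":0}], grip=80, grip_force=20)

```text
clock: 14.8
tool_pos: [642.9, -109.3, 200.6]
tcp_rot: [[0.981, 0.192, -0.001], [0.192, -0.981, 0.001], [-0.001, -0.001, -1.0]]
contact_force: [0.0, 0.8, 0.6]
width: 67.7
grasp_force: 0.0
```

Request:
apply_moves(commands=[{"dx":0,"dy":0,"dz":0.028,"wx":0,"wy":0,"wz":0},{"dx":0,"dy":0,"dz":0,"wx":0,"wy":0,"wz":0},{"dx":0,"dy":0,"dz":0,"wx":0,"wy":0,"wz":0}], grip=80, grip_force=20)

```text
clock: 15.1
tool_pos: [642.8, -109.5, 200.1]
tcp_rot: [[0.982, 0.191, 0.0], [0.191, -0.982, 0.0], [0.0, -0.0, -1.0]]
contact_force: [-0.8, 2.4, 3.7]
width: 68.6
grasp_force: 2.1
```

Request:
apply_moves(commands=[{"dx":-0.03,"dy":0,"dz":0,"wx":0,"wy":0,"wz":0},{"dx":-0.1,"dy":0,"dz":0,"wx":0,"wy":0,"wz":0},{"dx":-0.12,"dy":0,"dz":0,"wx":0,"wy":0,"wz":0},{"dx":-0.12,"dy":0,"dz":0,"wx":0,"wy":0,"wz":0},{"dx":-0.12,"dy":0,"dz":0,"wx":0,"wy":0,"wz":0}], grip=80, grip_force=20)

```text
clock: 15.6
tool_pos: [618.2, -114.4, 200.1]
tcp_rot: [[0.982, 0.191, -0.0], [0.191, -0.982, 0.0], [-0.0, -0.0, -1.0]]
contact_force: [0.4, 1.8, 4.2]
width: 68.4
grasp_force: 2.5
```

Request:
apply_moves(commands=[{"dx":-0.07,"dy":0,"dz":0,"wx":0,"wy":0,"wz":0},{"dx":0.0,"dy":0,"dz":0,"wx":0,"wy":0,"wz":0},{"dx":0,"dy":0,"dz":-0.1,"wx":0,"wy":0,"wz":0},{"dx":-0.4,"dy":0,"dz":-0.5,"wx":0,"wy":0,"wz":0},{"dx":-0.2,"dy":0,"dz":0,"wx":0,"wy":0,"wz":0}], grip=80, grip_force=20)

```text
clock: 16.1
tool_pos: [585.3, -121.4, 232.2]
tcp_rot: [[0.982, 0.191, 0.002], [0.191, -0.982, -0.001], [0.002, 0.001, -1.0]]
contact_force: [0.5, 0.9, 0.7]
width: 68.1
grasp_force: 0.0
```

Request:
apply_moves(commands=[{"dx":0,"dy":0,"dz":0,"wx":0,"wy":0,"wz":0},{"dx":0,"dy":0,"dz":0,"wx":0,"wy":0,"wz":0}], grip=80, grip_force=20)

```text
clock: 16.3
tool_pos: [586.0, -120.8, 229.8]
tcp_rot: [[0.982, 0.191, -0.0], [0.191, -0.982, 0.0], [-0.0, -0.0, -1.0]]
contact_force: [0.4, -0.6, -0.7]
width: 68.5
grasp_force: 0.0
```

```bash
python3 -c "
from m import *
thin('w10',(620,-114,.19))"
```

```text
thin [ 6.20524e+02 -1.14542e+02  1.92000e-01] 0.052 [   5.71 -109.18] dyaw -0.0
thin [ 6.20032e+02 -1.14453e+02  1.91000e-01 -4.09600e+00] 0.017 [   5.24 -109.  ] dyaw -0.0003
tool [ -29.2 -108.6] [ 586.1 -120.6  229.6] [-0.3 -0.2  0.2] 16.35 yaw 0.1925
```

Request:
apply_moves(commands=[{"dx":0.4,"dy":0,"dz":0,"wx":0,"wy":0,"wz":0},{"dx":0.36,"dy":0,"dz":0,"wx":0,"wy":0,"wz":0},{"dx":0,"dy":0,"dz":0.4,"wx":0,"wy":0,"wz":0},{"dx":0,"dy":0,"dz":0.16,"wx":0,"wy":0,"wz":0},{"dx":0,"dy":0,"dz":0,"wx":0,"wy":0,"wz":0}], grip=80, grip_force=20)

```text
clock: 16.85
tool_pos: [623.2, -113.1, 200.9]
tcp_rot: [[0.981, 0.192, -0.001], [0.192, -0.981, 0.0], [-0.001, -0.001, -1.0]]
contact_force: [0.5, -1.2, 1.1]
width: 67.9
grasp_force: 0.0
```

Request:
apply_moves(commands=[{"dx":0,"dy":0,"dz":0.038,"wx":0,"wy":0,"wz":0},{"dx":0,"dy":0,"dz":0,"wx":0,"wy":0,"wz":0},{"dx":0,"dy":0,"dz":0,"wx":0,"wy":0,"wz":0}], grip=80, grip_force=20)

```text
clock: 17.15
tool_pos: [623.1, -113.4, 200.2]
tcp_rot: [[0.982, 0.191, -0.0], [0.191, -0.982, 0.0], [0.0, -0.0, -1.0]]
contact_force: [-0.6, 2.0, 3.2]
width: 68.5
grasp_force: 1.7
```

Contact is at about 3 N. The final stroke is 11.5 mm, after which I lift away well clear.

Request:
apply_moves(commands=[{"dx":-0.03,"dy":0,"dz":0,"wx":0,"wy":0,"wz":0},{"dx":-0.06,"dy":0,"dz":0,"wx":0,"wy":0,"wz":0},{"dx":-0.08,"dy":0,"dz":0,"wx":0,"wy":0,"wz":0},{"dx":-0.04,"dy":0,"dz":0,"wx":0,"wy":0,"wz":0},{"dx":-0.02,"dy":0,"dz":0,"wx":0,"wy":0,"wz":0}], grip=80, grip_force=20)

```text
clock: 17.65
tool_pos: [611.5, -115.7, 200.2]
tcp_rot: [[0.982, 0.191, -0.0], [0.191, -0.982, 0.0], [-0.0, -0.0, -1.0]]
contact_force: [-0.1, 2.2, 3.5]
width: 68.6
grasp_force: 1.6
```

Request:
apply_moves(commands=[{"dx":0,"dy":0,"dz":0,"wx":0,"wy":0,"wz":0},{"dx":0.0,"dy":0,"dz":0,"wx":0,"wy":0,"wz":0},{"dx":0,"dy":0,"dz":-0.1,"wx":0,"wy":0,"wz":0},{"dx":0,"dy":0,"dz":-0.5,"wx":0,"wy":0,"wz":0},{"dx":-0.5,"dy":-0.4,"dz":-0.7,"wx":0,"wy":0,"wz":0}], grip=80, grip_force=20)

```text
clock: 18.15
tool_pos: [584.4, -102.2, 264.7]
tcp_rot: [[0.982, 0.189, -0.001], [0.189, -0.982, -0.0], [-0.001, 0.0, -1.0]]
contact_force: [-0.9, 0.8, 0.6]
width: 68.5
grasp_force: 0.0
```

Request:
apply_moves(commands=[{"dx":-0.3,"dy":-0.7,"dz":-0.6,"wx":0,"wy":0,"wz":0},{"dx":0.1,"dy":-0.7,"dz":-0.6,"wx":0,"wy":0,"wz":0},{"dx":0.0,"dy":-0.3,"dz":-0.6,"wx":0,"wy":0,"wz":0},{"dx":0,"dy":0,"dz":-0.4,"wx":0,"wy":0,"wz":0},{"dx":0,"dy":0,"dz":0,"wx":0,"wy":0,"wz":0}], grip=80, grip_force=20)

```text
clock: 18.65
tool_pos: [557.8, -18.9, 378.1]
tcp_rot: [[0.981, 0.192, 0.004], [0.192, -0.981, -0.0], [0.004, 0.001, -1.0]]
contact_force: [-0.2, -0.3, 0.4]
width: 68.4
grasp_force: 0.0
```

Request:
apply_moves(commands=[{"dx":0,"dy":0,"dz":0,"wx":0,"wy":0,"wz":0},{"dx":0,"dy":0,"dz":0,"wx":0,"wy":0,"wz":0}], grip=80, grip_force=20)

```text
clock: 18.85
tool_pos: [557.2, -19.7, 374.3]
tcp_rot: [[0.982, 0.191, -0.001], [0.191, -0.982, -0.0], [-0.001, -0.0, -1.0]]
contact_force: [0.3, 0.2, -0.4]
width: 68.6
grasp_force: 0.0
```

```bash
python3 -c "
from m import *
thin('w11',(615,-115,.19));thick('w12',(575,89,.19))
try:
  L=fitline(load('w11'));print(L,inline(L[0],L0))
except Exception as e: print(e)"
```

```text
thin [ 6.15230e+02 -1.16322e+02  1.98000e-01] 0.082 [   0.17 -109.92] dyaw 0.0063
thin [ 6.14714e+02 -1.21255e+02  1.88000e-01 -1.39860e+01] 0.02 [  -1.27 -114.66] dyaw -0.0038
tool [-38.4  -4. ] [557.2 -19.7 374.2] [ 0.  -0.2 -0.1] 18.9 yaw 0.1919
thick [5.75308e+02 8.85090e+01 1.97000e-01] 0.051 [-1.000e-02  9.877e+01] dyaw 0.0056
tool [-38.3  -3.9] [557.3 -19.6 374.2] [0.3 0.9 0.4] 18.95 yaw 0.192
max() iterable argument is empty
```

View pics/w11.png

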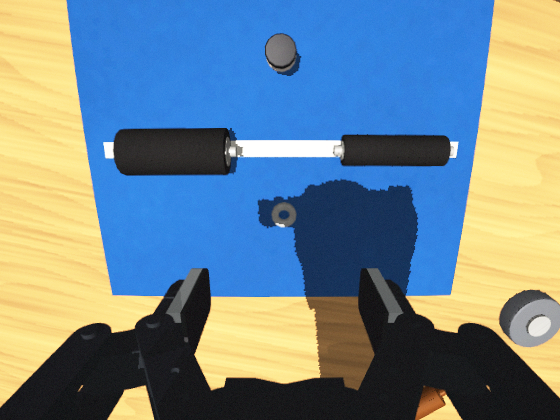

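Both rollers lie on the line: the thick one at (172,151) and the thin one at (396,150), with the line showing at their ends. The jar (281,52) and bearing (284,214) have not moved, and the hand is clear.

```bash
python3 -c "
from station import order
print(order.job_done())"
```

```text
the job is handed in; nothing more can be done
None
```

I rolled the thick roller onto the line first and then the thin one; in the last picture both lie end to end on it (axes measured within about 1.5 mm and 0.01 rad), the jar and bearing are where they were, and I handed the job in at about 19 s with the hand clear, with fingertip force mostly 3–8 N but briefly 11.6 N on the thick roller.

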